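Dress the edge of a brass strip with the flat file

ROBOT

A 6-joint arm with a two-finger parallel gripper is mounted at the origin on the work surface. World frame = base frame: x ahead of the robot, y to its left, z up, the work surface at z = 0. Lengths are in m, angles in rad, forces in N, time in s.
With the tool pointing down it reaches from about 0.375 to 0.975 m from the base axis. Payload 3.8 kg.
Tool frame: the origin (TCP) lies at the very end of the fingers, on their centre line; the grasp point (between the pads) lies 19 mm behind it; z points along the fingers, x is the direction in which the jaws open and shut, and the axes are right-handed (so a half turn about z gives the same grasp; the last joint's range is limited). The gripper opens to 85 mm and grips with 20 to 120 N. Pads are 22 mm wide; open, the fingers measure 114 mm over their backs; the gripper's body (76 mm by 85 mm) begins 54 mm behind the grasp point. The pads swing forward as they close: fully open they stand 13 mm farther back than shut.
Start: joints at [-1.163, 0.264, 1.604, -0, 1.274, -0.037], TCP at [0.29, -0.609, 0.231] pointing down, gripper open.
Joint ranges: [-2.63, 2.63], [-0.94, 2.18], [0.31, 2.57], [-1.31, 4.45], [0, 2.66], [-2.55, 2.55]. Speed limits (rad/s): [2.57, 2.57, 3.14, 3.14, 3.14, 3.14].

INTERFACE

Orientations are given as a rotation vector (axis times angle).
In Python, from station import env, get_image, spotter gives the robot as it stands. Calls block until the motion is done:
- env.move_to(position, orientation): joint-space move of the TCP to a pose.
- env.move_straight(position, attitude=None, speed=0.15, f_stop=None): straight line of the TCP; attitude=None keeps the orientation; speed is the mean speed in m/s. With f_stop (N) it stops when the force on the tool has changed by that much, and returns True; else False.
- env.move_joints(angles): joint-space move.
- env.open_jaws() and env.clamp(squeeze=None): open the fingers fully, or close them until they stop; squeeze is the grip in N (None keeps the last).
- env.sleep(seconds).
- env.ik(position, orientation): joint angles nearest the present ones, or None.
- env.observe(): the state.
- get_image(name): name is "side" or "top"; returns a dict with "color" (480x640x3 uint8, red, green, blue), "depth" (480x640 float32, m along the optical axis (not along the pixel's ray), 0 where there is no reading), "K" (3x3 intrinsics, pixels), "origin" and "orientation" of the camera in the world. Camera axes: x right, y down, z forward; pixel columns grow to the right and rows downward; lengths in m; the calibration is good to about 2 mm. A picture is of the moment at which its call begins.
A pose or a line that the arm cannot do raises env.PlanningError and nothing moves.
- env.hand_in(): hands the job in, once; it reports no verdict.
Trained networks look in the newest picture that a camera, given by its name, has taken for a name from the list of things; names that differ only in an ending like _2 or _b are one class to them, and where a whole thing is asked for, a point or a joint stands for the part that bears it (a point fixed in the world has none). Each returns a list of dicts, best first, with "score" (0 to 1); they miss things now and then, are a little off and sometimes report something else, mostly with a low value. They report only what shows in the picture. A call takes as long as a camera call. They do not tell look-alikes from the thing itself.
- spotter.regions_of(query, camera): "mask" (480x640 bool, what is visible of it) and "extent" ([left, top, right, bottom] in pixels, round what is visible of it).
The state is a dict: "time_s": time; "q": joint angles; "qd": joint speeds; "joint_torque": joint torques, N m; "tool_pos": TCP position; "ee_rot": TCP orientation; "wrist_force": force on the tool from outside, world axes, zero at the start; "torque": the same for the moment, N m; "gripper_width": opening from 0.0 (shut) to 1.0 (fully open).
Only numpy, scipy, OpenCV 4.12 (cv2) and the standard library are available. Lean on these libraries where they do the work, as an engineer would, in place of code of your own. Each camera call takes 0.05 s, during which the arm holds its last target.

TASK

Take the blue-gripped flat file by its grip from the green mat and dress the top edge of the brass strip in the vice with two long forward strokes: starting with the bare front part of the blade on the middle of the edge, square to it, push the file away from the robot with light pressure until the edge lies behind the middle of the grip, then lift the file clear for the return, never dragging it back on the edge. After the second stroke lay the file back flat on the mat and leave the orange-gripped stone where it is.

Things in the scene. Friction and masses are not known exactly. Their poses are not given: they have to be found in the camera images.
- file: Flat file: dark steel blade 180 x 26 x 6 mm, blue grip bar above it on two posts; 0.26 kg. Origin: blade underside, below the grip's middle; x along the blade to its front, z up. Blade from 80 mm behind the origin to 100 mm ahead (last 15 mm narrowed). Grip 80 mm long (x, centred), 24 mm wide (y), 16 to 46 mm above the underside. Starts flat on the mat, front pointing roughly away from the robot.
- strip: Springy brass strip upright in a fixed blue vice. Origin: strip's middle, on the jaw tops, 70 mm above the bench; top edge 40 mm above it. 50 mm wide (y), 4 mm thick (x); x is forward, away from the robot; z up. Jaws 85 mm (y) by 70 mm (x). Bends at the jaws as a spring hinge (3 N m/rad, 0.5 mm at the edge per N), no give downward. Pressing with 3 to 8 N is plenty; it then leans along with the file.
- mat: Green rubber bench mat, 300 mm (x) by 240 mm (y), 4 mm thick, fixed to the bench. Origin: centre of its underside; x points roughly away from the robot. The file and the stone lie on it side by side, about 110 mm apart in its y.
- stone: Not to be used: light grey sharpening stone, 180 x 30 x 12 mm, under a grip shaped like the file's but orange. It lies on the mat beside the file, on either side of it. Origin on its underside below the grip's middle; axes as for the file.
Not all that is in view belongs to the job. What is shaped like the file but purple or turquoise is not meant.

How it is judged:
On the way, in this order (a step that is already met when the one before it is completed fails the run):
1. first stroke: the front part of the file's blade (45 mm or more ahead of the grip's middle) rests on the strip's top edge, square to it within 15 degrees and within 20 mm of the strip's middle (contact force between file and strip above 0.3 N and x of strip in the frame of file above 0.045 m and angle between the x axis of file and the x axis of strip, either way round below 0.26 rad and y of file in the frame of strip between -0.02 and 0.02 m), for 0.05 s.
2. first stroke, halfway: still on the edge and pushing it forward (contact force between file and strip above 0.3 N and angle between strip's own x axis and vertical above 1.5768 rad and x of strip in the frame of file between 0.005 and 0.035 m and angle between the x axis of file and the x axis of strip, either way round below 0.26 rad and y of file in the frame of strip between -0.02 and 0.02 m), for 0.05 s.
3. first stroke, finish: still on the edge and pushing it forward, with the edge behind the grip's middle (contact force between file and strip above 0.3 N and angle between strip's own x axis and vertical above 1.5768 rad and x of strip in the frame of file below 0 m and angle between the x axis of file and the x axis of strip, either way round below 0.26 rad and y of file in the frame of strip between -0.02 and 0.02 m), for 0.02 s.
4. after the first stroke the file is lifted clear of the edge (contact force between file and strip below 0.01 N and z of file in the frame of strip above 0.044 m), for 0.1 s.
5. second stroke: the front part of the file's blade (45 mm or more ahead of the grip's middle) rests on the strip's top edge, square to it within 15 degrees and within 20 mm of the strip's middle (all of step 1), for 0.05 s.
6. second stroke, halfway: still on the edge and pushing it forward (all of step 2), for 0.05 s.
7. second stroke, finish: still on the edge and pushing it forward, with the edge behind the grip's middle (all of step 3), for 0.02 s.
8. after the second stroke the file is lifted clear of the edge (all of step 4), for 0.1 s.
At the end, for the whole second after the job is handed in: The file lies flat (within 6 degrees) and still on the mat, its origin no more than 90 mm towards the robot and 70 mm away from the robot of the mat's centre and within 110 mm of it sideways; the stone has not moved more than 20 mm (x of file in the frame of mat between -0.09 and 0.07 m and y of file in the frame of mat between -0.11 and 0.11 m and z of file in the frame of mat below 0.009 m and angle between file's own z axis and vertical below 0.1 rad and linear speed of file below 0.02 m/s and distance of stone from where it was at the start of the episode below 0.02 m); the robot touches nothing.
It fails at once if the file is dragged backward (towards the robot) on the strip's edge, bending the strip back (contact force between file and strip above 0.1 N and (angle between strip's own x axis and vertical below 1.5358 rad or (angle between strip's own x axis and vertical below 1.5588 rad and x of strip in the frame of file below 0.045 m))).
It fails at once if the orange-gripped stone is moved more than 20 mm (distance of stone from where it was at the start of the episode above 0.02 m).
It fails at once if the stone is used on the strip (contact force between stone and strip above 0.1 N).
It also fails if it takes over 61 s, if anything falls off the work surface, if the arm or the gripper's body presses on something with over 40 N, if the wrist force passes 120 N, or if a joint passes its speed limit or range.

## Working session

There is one attempt and no reset: what is moved stays moved. The work goes in short steps, each a Python script; the robot and the scene stay as the last script left them, time stands still between calls to the robot, and variables do not carry over. Pictures are saved under pics/ and viewed, and the job is handed in when it is done.

```bash
ls; mkdir -p pics
python3 - <<'E'
from station import env,get_image,spotter
import cv2,numpy as np
for n in ("top","side"):
    im=get_image(n); cv2.imwrite(f"pics/{n}0.png",im["color"][:,:,::-1])
    print(n,im["origin"],im["orientation"],im["K"])
    for q in ("file","strip","mat","stone"):
        for r in spotter.regions_of(q,n): print(n,q,round(r["score"],2),r["extent"],r["mask"].sum())
print(env.observe())
E
```

```text
pics
top [0.35493267 0.01351257 1.07998533] [-2.21857569  2.15389002 -0.08684712] [[505.80161303   0.         330.20014483]
 [  0.         505.80161303 234.9394947 ]
 [  0.           0.           1.        ]]
top file 0.9 [444.5, 132.3, 472.8, 217.3] 1174
top file 0.77 [236.6, 279.0, 322.3, 296.0] 1031
top file 0.73 [428.6, 277.2, 496.1, 341.3] 1181
top strip 0.64 [217.2, 168.5, 244.1, 180.2] 123
top mat 0.95 [371.2, 88.9, 499.1, 244.1] 12690
top stone 0.73 [213.7, 165.1, 244.4, 181.0] 140
top stone 0.61 [398.7, 127.0, 426.1, 207.8] 1287
side [0.25437606 0.98394413 0.68036106] [-0.22576144  2.64820531 -1.48729333] [[536.43332978   0.         312.36895036]
 [  0.         536.43332978 248.87110326]
 [  0.           0.           1.        ]]
side file 0.88 [251.3, 199.8, 315.4, 219.8] 724
side file 0.74 [362.7, 200.4, 416.4, 233.8] 683
side file 0.69 [352.6, 280.0, 365.4, 340.3] 778
side file 0.25 [199.9, 198.5, 337.8, 261.1] 3436
side strip 0.57 [224.0, 280.1, 243.2, 313.5] 345
side mat 0.91 [199.9, 194.6, 338.7, 258.6] 3435
side stone 0.76 [233.0, 215.5, 301.4, 244.5] 963
{'time_s': 0.5, 'q': array([-1.16289944e+00,  2.63911130e-01,  1.60405709e+00,  3.33835620e-05,
        1.27369416e+00, -3.68926625e-02]), 'qd': array([ 0.00054714, -0.00071551, -0.00074737, -0.00062678, -0.00141672,
       -0.00186107]), 'joint_torque': array([ 5.64447892e-04, -5.14405668e+01, -3.67237866e+01,  8.54901191e-05,
        2.56838648e-03,  1.27499496e-05]), 'tool_pos': array([ 0.29043083, -0.60928751,  0.23124133]), 'ee_rot': array([-2.65664271e+00,  1.67673524e+00,  6.20878875e-05]), 'wrist_force': array([-0.1203467 , -0.66380191, -0.35576572]), 'torque': array([-0.00802417, -0.03122282,  0.04411112]), 'gripper_width': 1.0010885572318469}
```

View pics/top0.png

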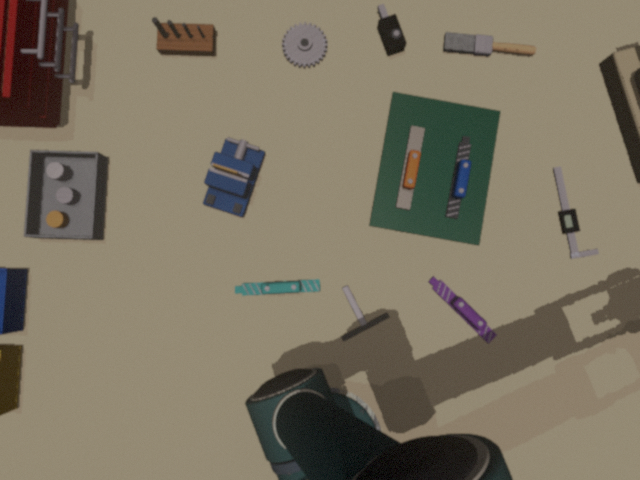

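View pics/side0.png

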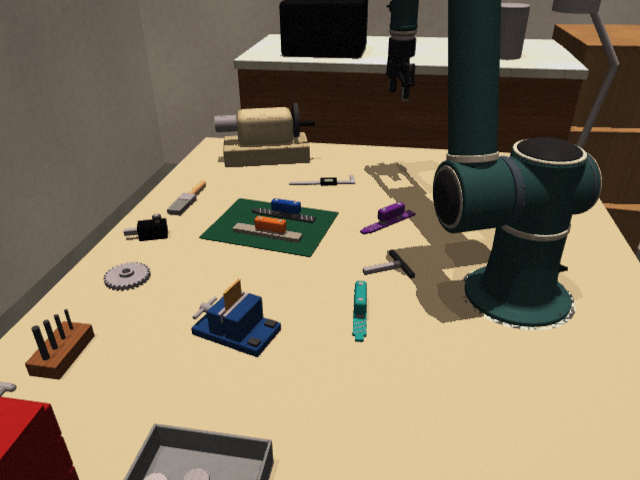

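Top view: the file (blue) lies on the mat at about (460,178) and the stone (orange) at (412,167). The strip is in the vice at about (231,172). The purple and turquoise ones are decoys. Next I measure them.

```bash
cat > h.py <<'E'
from station import env,get_image,spotter
import cv2,numpy as np
from scipy.spatial.transform import Rotation as R
def cloud(im):
    d=im["depth"]; K=im["K"]; v,u=np.mgrid[:480,:640]
    P=np.stack([(u-K[0,2])/K[0,0]*d,(v-K[1,2])/K[1,1]*d,d],-1)
    return P@R.from_rotvec(im["orientation"]).as_matrix().T+im["origin"]
def rect(P):
    (c,s,a)=cv2.minAreaRect(np.float32(P[:,:2])*1000)
    b=cv2.boxPoints((c,s,a)); e=[b[1]-b[0],b[2]-b[1]]; l=max(e,key=np.linalg.norm)
    ang=np.degrees(np.arctan2(l[1],l[0]));ang=(ang+90)%180-90
    return np.round(c,1),np.round(sorted(s),1),round(float(ang),1)
E
python3 - <<'E'
from h import *
im=get_image("top");C=cloud(im);rgb=im["color"].astype(int)
r,g,b=[rgb[...,i] for i in range(3)];ok=im["depth"]>0
u0=np.mgrid[:480,:640]
def box(x0,y0,x1,y1): return (u0[1]>=x0)&(u0[1]<=x1)&(u0[0]>=y0)&(u0[0]<=y1)
m=spotter.regions_of("mat","top")[0]["mask"]&ok;print("mat",rect(C[m]),np.median(C[m][:,2]))
for k,bx in (("file",(440,128,478,222)),("stone",(395,122,430,212))):
    mm=[q["mask"] for q in spotter.regions_of(k,"top") if abs(np.mean(q["extent"][::2])-(bx[0]+bx[2])/2)<15 and q["extent"][3]<230][0]&ok
    P=C[mm];print(k,rect(P),np.percentile(P[:,2],[5,50,95]))
    hi=C[ok&box(*bx)&(C[...,2]>.035)];print(" grip",rect(hi),len(hi),np.median(hi[:,2]),hi.mean(0))
s=ok&box(195,130,275,225)
for lo,hh in ((.06,.08),(.085,.1),(.095,.13)):
    P=C[s&(C[...,2]>lo)&(C[...,2]<hh)]; print(lo,len(P),rect(P),P.mean(0),P[:,2].max())
cv2.imwrite("pics/z1.png",np.hstack([cv2.resize(im["color"][125:225,190:290,::-1],(400,400),interpolation=2),cv2.resize(im["color"][125:225,410:510,::-1],(400,400),interpolation=2)]))
im=get_image("side");C=cloud(im);ok=im["depth"]>0
s=ok&box(190,270,285,360)
for lo,hh in ((.06,.08),(.085,.1),(.075,.13)):
    P=C[s&(C[...,2]>lo)&(C[...,2]<hh)]; print("side",lo,len(P),rect(P),P.mean(0),P[:,2].max())
rgb=im["color"].astype(int);bl=box(260,190,320,222)&ok&(C[...,2]>.035);P=C[bl];print("sidegrip",rect(P),P.mean(0))
cv2.imwrite("pics/z2.png",cv2.resize(im["color"][260:360,180:290,::-1],(660,600),interpolation=2))
E
```

```text
mat (array([ 588.4, -214.7]), array([246. , 306.7]), -8.7) 0.0032474950006592396
file (array([ 569. , -264.8]), array([ 29.3, 178.3]), -10.0) [0.00652963 0.01239269 0.05112206]
 grip (array([ 558.8, -262.2]), array([25.5, 80.3]), -9.6) 468 0.048563178625843806 [ 0.55799732 -0.26033553  0.04800128]
stone (array([ 584.6, -159.6]), array([ 33.6, 179.8]), -9.6) [0.01182915 0.01704926 0.05095959]
 grip (array([ 575.4, -156.5]), array([24.3, 79.8]), -9.3) 456 0.0487179276262083 [ 0.57419288 -0.15548596  0.04825536]
0.06 1336 (array([549.4, 217.7]), array([70.2, 86.4]), 73.4) [0.54788854 0.21624261 0.06987548] 0.07892882790400213
0.085 24 (array([549.3, 215.8]), array([ 3.4, 46.6]), 77.3) [0.54906412 0.21448003 0.09126091] 0.09687716544687108
0.095 80 (array([551.3, 216.9]), array([ 4.1, 50.5]), 73.4) [0.55091184 0.21678751 0.10771237] 0.11412074022572016
side 0.06 1046 (array([547. , 216.6]), array([71.8, 87.2]), 73.6) [0.5419067  0.22773856 0.07005946] 0.07969816365478322
side 0.085 121 (array([547.7, 215.2]), array([ 5.3, 51.6]), 71.1) [0.54862291 0.21768846 0.09279456] 0.09994882440440678
side 0.075 320 (array([548.4, 214.4]), array([ 6.9, 52.7]), 71.9) [0.54847235 0.21680242 0.09499139] 0.1130548502680313
sidegrip (array([ 565. , -210.1]), array([ 82.1, 136. ]), 80.2) [ 0.55952327 -0.2231689   0.04746483]
```

View pics/z1.png

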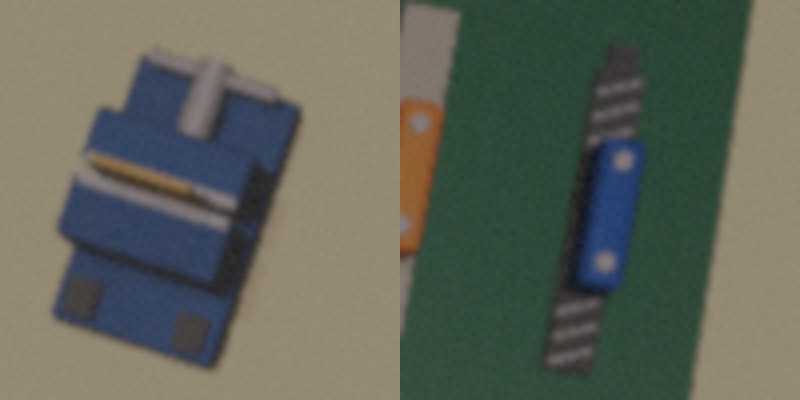

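View pics/z2.png

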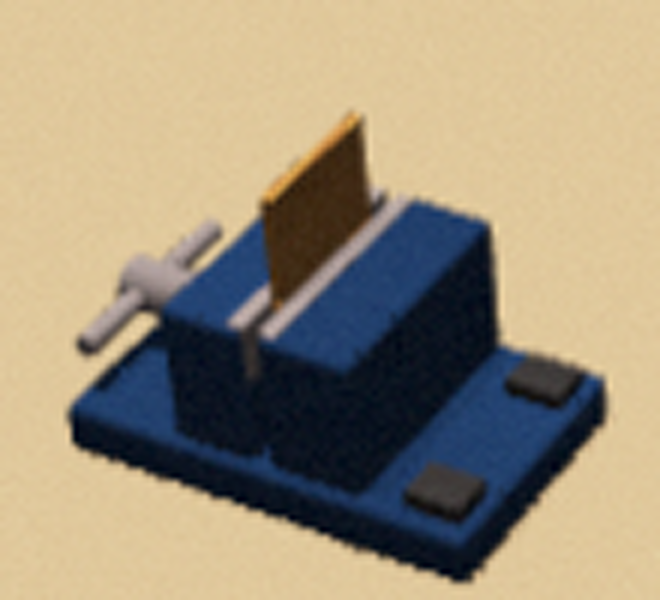

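File: origin about (0.559,-0.262), yaw -9.7°, with the narrowed front pointing away. Strip: (0.549,0.216), x axis at -16.5°, edge at z≈0.11. The measured sizes match the ones given (25×80, 29×178, 50×4, 70×86 mm). Next is the grasp.

```bash
cat >> h.py <<'E'
def ori(yawdeg,s=1):
    a=np.radians(yawdeg);x=s*np.array([-np.sin(a),np.cos(a),0]);z=np.array([0,0,-1.]);y=np.cross(z,x)
    return R.from_matrix(np.stack([x,y,z],1)).as_rotvec()
def fx(): return np.round(env.observe()["wrist_force"],2)
E
python3 - <<'E'
from h import *
for s in (1,-1):
    for p,y in (((.559,-.2615,.12),-9.7),((.549,.2165,.2),-16.5)): print(s,env.ik(p,ori(y,s)))
E
```

```text
1 [-4.77915405e-01  2.46390475e-01  1.84051480e+00 -4.44089210e-16
  1.05468738e+00 -1.87941479e+00]
1 [ 0.33342371  0.1265277   1.82558595  0.          1.189479   -0.94939329]
-1 [-4.77915405e-01  2.46390475e-01  1.84051480e+00 -4.44089210e-16
  1.05468738e+00  1.26217786e+00]
-1 [0.33342371 0.1265277  1.82558595 0.         1.189479   2.19219937]
```

Run:
```python
from h import *
o=ori(-9.7)
env.move_to((.5588,-.2617,.12),o); print(env.observe()["time_s"])
env.move_straight((.5588,-.2617,.0175),speed=.1)
print(fx(),env.observe()["tool_pos"])
env.clamp(squeeze=110); e=env.observe();print(e["gripper_width"]*85,fx(),e["time_s"])
env.move_straight((.5588,-.2617,.10),speed=.1)
e=env.observe();print(e["gripper_width"]*85,fx(),e["time_s"],e["tool_pos"])
env.move_straight((.5588,-.2617,.22),speed=.2)
for n in("top","side"):
    im=get_image(n);cv2.imwrite(f"pics/{n}g.png",im["color"][:,:,::-1])
print(env.observe()["time_s"])
```

```text
2.4083
[0.3  0.2  0.23] [ 0.55956252 -0.26210285  0.01836705]
22.327428571776636 [ 0.65 -0.2   4.44] 4.175
21.972696007445947 [ 0.34  0.75 -2.32] 5.15 [ 0.55812692 -0.26133761  0.09913738]
6.0
```

View pics/sideg.png

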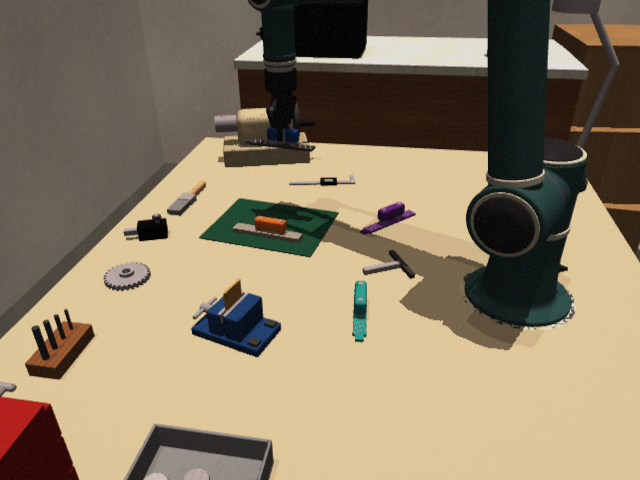

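The file is gripped and level at about (283,140) in the side view. Next I carry it to the strip and touch down gently.

```bash
cat >> h.py <<'E'
S=np.array([.549,.2165]); YAW=-16.5; D=np.array([np.cos(np.radians(YAW)),np.sin(np.radians(YAW))])
def at(s,z): return (*(S+s*D),z)   # file origin s ahead of strip
E
python3 - <<'E'
from h import *
env.move_to(at(-.07,.20),ori(YAW)); 
env.move_straight(at(-.07,.135),speed=.12);env.sleep(.2)
e=env.observe();print(e["time_s"],e["tool_pos"],fx())
for n in("top","side"):
    im=get_image(n);cv2.imwrite(f"pics/{n}s.png",im["color"][110:260,150:350,::-1] if n=="top" else im["color"][200:350,150:350,::-1])
    if n=="top":
        C=cloud(im);m=(C[...,2]>.1)&(C[...,2]<.135);m[:100]=0;m[240:]=0;m[:,:180]=0;m[:,300:]=0;P=C[m];print(rect(P),np.percentile(P[:,2],[5,50,95]))
a=cv2.imread("pics/tops.png");b=cv2.imread("pics/sides.png");cv2.imwrite("pics/s.png",np.vstack([cv2.resize(x,(400,300)) for x in(a,b)]))
E
```

```text
8.725 [0.48279451 0.23674936 0.13628284] [ 1.08  0.02 -1.73]
(array([515.7, 216.5]), array([ 47.7, 132.4]), 1.1) [0.11257937 0.12825547 0.13121519]
```

View pics/s.png

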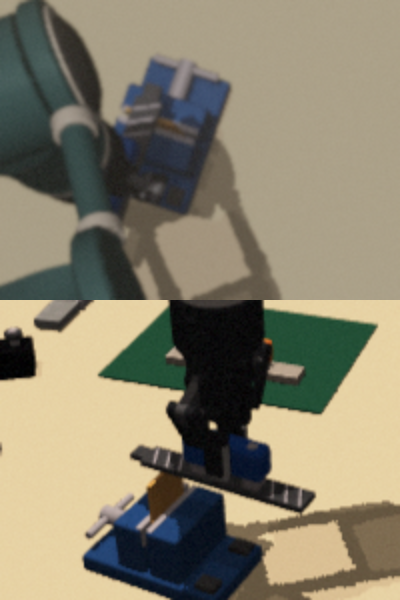

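The blade front is over the middle of the strip with the file square to it and clear of the edge. Descending.

```bash
cat >> h.py <<'E'
def st(tag):
    e=env.observe();p=e["tool_pos"];print(tag,round(e["time_s"],2),"s=%.4f lat=%.4f z=%.4f"%((p[:2]-S)@D,(p[:2]-S)@[-D[1],D[0]],p[2]),fx(),e["torque"].round(2));return p
E
python3 - <<'E'
from h import *
st("pre")
print(env.move_straight(at(-.068,.112),speed=.02,f_stop=3)); st("touch")
env.sleep(.1); st("settled")
E
```

```text
pre 8.82 s=-0.0695 lat=0.0004 z=0.1359 [ 0.23 -1.03 -2.16] [-0.03  0.03 -0.02]
True
touch 9.5 s=-0.0687 lat=0.0000 z=0.1236 [-1.57 -0.57  4.04] [-0.21 -0.18 -0.06]
settled 9.6 s=-0.0689 lat=0.0000 z=0.1236 [-0.79  0.47  5.78] [-0.12 -0.36 -0.03]
```

Run:
```python
from h import *
z=.1237
for s in (-.063,-.055,-.045):
    env.move_straight(at(s,z),speed=.04)
    p=st(s); F=p is not None and fx()[2]+2.2
    z+= np.clip((F-5)*.0001,-.0004,.0004)
```

```text
-0.063 9.93 s=-0.0625 lat=0.0004 z=0.1239 [ 0.89 -1.32  2.77] [ 0.1  -0.32  0.02]
-0.055 10.28 s=-0.0550 lat=0.0002 z=0.1239 [-2.74  1.88  4.37] [0.13 0.01 0.04]
-0.045 10.68 s=-0.0452 lat=0.0000 z=0.1240 [-1.8   0.48  5.02] [ 0.09  0.1  -0.01]
```

```bash
cat >> h.py <<'E'
def stroke(z,ss,v=.045):
    for s in ss:
        env.move_straight(at(s,z),speed=v)
        st(s); F=np.mean([fx()[2],(env.sleep(.02),fx()[2])[1]])+2.2
        z+= np.clip((F-5.5)*.00012,-.0004,.0004)
    return z
E
python3 - <<'E'
from h import *
z=stroke(.1240,(-.035,-.025,-.015,-.005,.005,.014)); print(z)
env.move_straight(at(.017,.16),speed=.08);env.sleep(.15);st("up")
im=get_image("side");cv2.imwrite("pics/s2.png",cv2.resize(im["color"][150:350,130:370,::-1],(720,600)))
E
```

```text
-0.035 11.06 s=-0.0351 lat=-0.0000 z=0.1241 [-1.5   1.15  4.69] [ 0.12  0.16 -0.02]
-0.025 11.45 s=-0.0252 lat=-0.0001 z=0.1241 [-2.32  0.6   4.46] [0.04 0.13 0.01]
-0.015 11.84 s=-0.0149 lat=-0.0001 z=0.1241 [-0.69  0.37  1.39] [ 0.07  0.13 -0.01]
-0.005 12.23 s=-0.0048 lat=-0.0000 z=0.1241 [-2.02  1.01  2.27] [0.06 0.2  0.08]
0.005 12.62 s=0.0053 lat=0.0000 z=0.1241 [-1.63  0.57  2.78] [0.08 0.27 0.02]
0.014 12.99 s=0.0143 lat=-0.0000 z=0.1240 [-1.31  0.2   3.03] [ 0.13  0.29 -0.04]
0.1240108
up 13.76 s=0.0165 lat=-0.0003 z=0.1593 [-0.16  0.15 -3.03] [-0.    0.05  0.03]
```

View pics/s2.png

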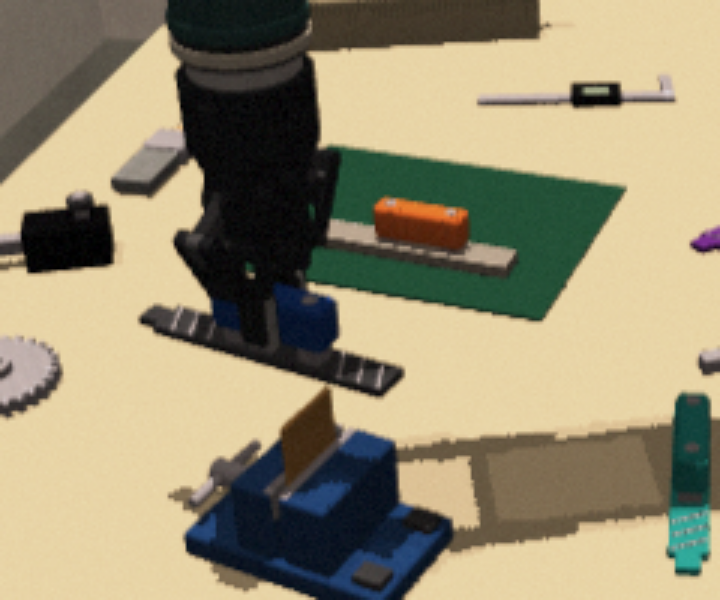

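Stroke 1 is done and the file is clear of the edge, with the strip upright again. Before stroke 2 I check that the file hasn't slipped in the jaws.

Run:
```python
from h import *
im=get_image("side");C=cloud(im);p=env.observe()["tool_pos"]
m=np.zeros((480,640),bool);m[245:285,170:270]=1
m&=(C[...,2]>.138)&(C[...,2]<.2)
P=C[m]; a=(P[:,:2]-p[:2])@D; l=(P[:,:2]-p[:2])@[-D[1],D[0]]; zz=P[:,2]
k=(np.abs(l)<.02)
bl=k&(zz<.154)
print("blade a",np.percentile(a[bl],[0,1,99,100]),"lat",np.percentile(l[bl],[2,98]))
rgb=im["color"][m].astype(int); blue=k&(rgb[:,2]>rgb[:,0]*1.8)&(rgb[:,2]>60)
print("grip a",np.percentile(a[blue],[1,99]),blue.sum(), "z",np.percentile(zz[blue],[2,98]))
for lo,hi in((-.08,-.06),(-.06,-.045),(.045,.06),(.06,.08)):
    q=k&(a>lo)&(a<hi); print(lo,np.percentile(zz[q],[2,50,95]).round(4),p[2].round(4))
```

```text
blade a [-0.08193024 -0.08140496  0.09703479  0.09884524] lat [-0.01334999  0.01337105]
grip a [-0.03939406 -0.00344586] 55 z [0.19050457 0.19421441]
-0.08 [0.1473 0.1524 0.154 ] 0.1593
-0.06 [0.1473 0.1524 0.1542] 0.1593
0.045 [0.1458 0.1517 0.1533] 0.1593
0.06 [0.1466 0.1517 0.1535] 0.1593
```

The file hasn't slipped: the blade spans −81 to +99 mm about the TCP and is level. Second stroke, starting from a lifted return.

Run:
```python
from h import *
env.move_straight(at(-.070,.162),speed=.12)
env.move_straight(at(-.070,.132),speed=.08);env.sleep(.1);st("pre")
print(env.move_straight(at(-.068,.112),speed=.02,f_stop=3)); st("touch")
env.sleep(.1);st("settled")
z=stroke(.1239,(-.063,-.055,-.045,-.035,-.025,-.015,-.005,.005,.015)); print(z)
env.move_straight(at(.018,.16),speed=.08);env.sleep(.2);st("up")
env.move_straight(at(.018,.2),speed=.15)
```

```text
pre 15.36 s=-0.0698 lat=0.0001 z=0.1321 [ 0.8   0.05 -2.18] [-0.03  0.02 -0.01]
True
touch 15.93 s=-0.0686 lat=0.0002 z=0.1238 [-1.4  -0.89  4.94] [-0.22 -0.26 -0.05]
settled 16.02 s=-0.0688 lat=0.0002 z=0.1237 [-0.4  -0.81  5.39] [-0.17 -0.34 -0.05]
-0.063 16.33 s=-0.0624 lat=0.0004 z=0.1241 [0.77 0.11 1.71] [ 0.04 -0.38  0.06]
-0.055 16.68 s=-0.0550 lat=0.0002 z=0.1240 [-2.69  2.02  4.99] [ 0.11 -0.01 -0.01]
-0.045 17.07 s=-0.0451 lat=0.0000 z=0.1241 [-2.44  0.7   4.47] [0.12 0.01 0.04]
-0.035 17.46 s=-0.0351 lat=-0.0000 z=0.1241 [-1.48  0.67  3.51] [0.15 0.09 0.01]
-0.025 17.85 s=-0.0251 lat=-0.0000 z=0.1241 [-1.35  1.05  4.12] [0.2  0.13 0.  ]
-0.015 18.24 s=-0.0150 lat=-0.0001 z=0.1241 [-1.32  0.16  3.81] [0.12 0.07 0.04]
-0.005 18.63 s=-0.0048 lat=-0.0001 z=0.1241 [-1.34  1.08  3.09] [0.14 0.15 0.  ]
0.005 19.02 s=0.0056 lat=-0.0000 z=0.1241 [-0.17  0.03  2.64] [ 0.04  0.06 -0.01]
0.015 19.42 s=0.0156 lat=-0.0000 z=0.1241 [0.01 0.2  1.46] [ 0.04  0.04 -0.04]
0.1238454
up 20.23 s=0.0175 lat=-0.0003 z=0.1592 [-0.06 -0.25 -1.77] [ 0.04 -0.02  0.  ]
```

Stroke 2 is finished and the file is clear. Now I return it to its original spot on the mat.

Run:
```python
from h import *
o=ori(-9.7);x,y=.5588,-.2617
env.move_to((x,y,.12),o)
env.move_straight((x,y,.03),speed=.1);env.sleep(.1);st("pre")
print(env.move_straight((x,y,.012),speed=.02,f_stop=4));st("down")
env.open_jaws();env.sleep(.2);st("open")
env.move_straight((x,y,.12),speed=.1)
env.move_to((.42,-.45,.25),o);env.sleep(.3)
im=get_image("top");C=cloud(im);cv2.imwrite("pics/end.png",im["color"][:,:,::-1])
u=np.mgrid[:480,:640]
for k,(a,b,c,d) in (("file",(440,128,478,222)),("stone",(395,122,430,212))):
    m=(u[1]>=a)&(u[1]<=c)&(u[0]>=b)&(u[0]<=d)&(C[...,2]>.035);P=C[m];print(k,rect(P),P.mean(0),np.linalg.lstsq(np.c_[P[:,:2]-P[:,:2].mean(0),np.ones(len(P))],P[:,2],rcond=None)[0])
print(env.observe()["time_s"])
```

```text
pre 23.55 s=0.1462 lat=-0.4559 z=0.0312 [ 0.69  0.31 -1.82] [ 0.03 -0.    0.04]
True
down 24.18 s=0.1453 lat=-0.4557 z=0.0182 [ 0.35 -0.7   3.93] [-0.03 -0.06 -0.05]
open 25.01 s=0.1437 lat=-0.4555 z=0.0169 [ 0.17 -0.1  -0.18] [-0.05 -0.02  0.  ]
file (array([ 457.2, -145.9]), array([ 62.7, 373.6]), -47.8) [ 0.55457681 -0.25201885  0.06698095] [0.23884644 3.8224022  0.06698095]
stone (array([475.4, -92.4]), array([ 48.7, 317.1]), -32.6) [ 0.57090753 -0.15296691  0.06362596] [-0.02064155  5.30000072  0.06362596]
27.5833
```

View pics/end.png

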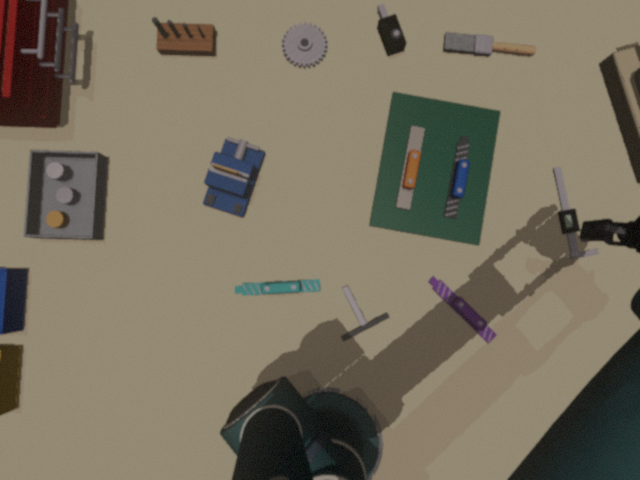

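The file is back at about (459,177) and the stone is at (412,168), unchanged. A few stray depth pixels spoiled that fit, so I repeat it with the heights limited.

Run:
```python
from h import *
im=get_image("top");C=cloud(im)
u=np.mgrid[:480,:640]
for k,(a,b,c,d) in (("file",(440,128,478,222)),("stone",(395,122,430,212))):
    m=(u[1]>=a)&(u[1]<=c)&(u[0]>=b)&(u[0]<=d)&(C[...,2]>.035)&(C[...,2]<.056);P=C[m];print(k,rect(P),len(P),np.median(P[:,2]),np.linalg.lstsq(np.c_[P[:,:2]-P[:,:2].mean(0),np.ones(len(P))],P[:,2],rcond=None)[0])
print(env.observe()["tool_pos"],fx())
env.hand_in()
```

```text
file (array([ 559.7, -258.6]), array([25. , 80.1]), -8.9) 471 0.048336735042296075 [-0.00618209 -0.13856152  0.04774853]
stone (array([ 575.9, -156.6]), array([24.4, 81.3]), -9.5) 456 0.04880377576669903 [-0.00134906 -0.09174114  0.04832821]
[ 0.42043392 -0.44941308  0.24955975] [-0.28  0.05  1.25]
the job is handed in; nothing more can be done
```

I took the blue file by its grip, made two forward strokes on the brass strip's edge, lifted it clear after each, laid it back on the mat and handed the job in at about 28 s of the 61 s. No verdict was reported.

- **Strokes:** The contact force was about 3.5 to 8 N. The edge went from about 67 mm ahead of the grip's middle to about 14 mm behind it. The file's sideways offset stayed within about 1 mm. Both returns were made lifted, and a check after the first stroke showed the file level and not slipped in the jaws.
- **File and stone at the end:** The file's grip is within about 3 mm of where it started, with its top at the same height, and its place on the mat is well inside the allowed area. The stone is within about 1 mm of its start. The robot was clear of everything.
- **Stroke 2 finish, not confirmed:** The two force readings after the edge passed the grip's middle showed almost no sideways force, though the file was still pressing at about 3.5 to 4.5 N. They were taken after the arm had stopped. I take the strip to have leaned forward while the file was moving, as it did in stroke 1, but I did not measure its lean in either stroke.
- **Flatness at the end, not cleanly measured:** My depth fit gave the file a false sideways slope of 0.14. The untouched stone showed a similar 0.09, so the fit is unreliable. I judge the file flat from its unchanged height and the picture.

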